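# Nest the mixing cups and slide them under the dust cover

### The job

Put the clean mixing cups away: nest the orange and the green cup (in either order) fully down into the blue cup that stands in the ring of the pulled-out tray, so that they make one straight, upright stack. Then slide the tray by its red handle fully home, so that the stack stands under the clear dust cover. Leave the mug and the other things on the bench where they are.

Things in the scene. Friction and masses are not known exactly. Their poses are not given: they have to be found in the camera images.
- cup_blue: Blue plastic cup, open top, 90 mm high, 60 g. Starts standing in the tray ring. Origin: centre of its underside. Tapers from 32 mm diameter (foot) to 54 mm at 60 mm height; above, a cylindrical grip band, 65 mm outside, 59 mm inside; grip it from above, fingertips up to 27 mm below the rim. Nested, the band's lower edge rests on the rim below: its origin is 30 mm above the lower cup's.
- cup_orange: Orange plastic cup, open top, 90 mm high, 60 g. Starts on the bench. Origin: centre of its underside. Tapers from 32 mm diameter (foot) to 54 mm at 60 mm height; above, a cylindrical grip band, 65 mm outside, 59 mm inside; grip it from above, fingertips up to 27 mm below the rim. Nested, the band's lower edge rests on the rim below: its origin is 30 mm above the lower cup's.
- cup_green: Green plastic cup, open top, 90 mm high, 60 g. Starts on the bench. Origin: centre of its underside. Tapers from 32 mm diameter (foot) to 54 mm at 60 mm height; above, a cylindrical grip band, 65 mm outside, 59 mm inside; grip it from above, fingertips up to 27 mm below the rim. Nested, the band's lower edge rests on the rim below: its origin is 30 mm above the lower cup's.
- tray (a joint): Sliding tray on the rail base: 0 m = fully pulled out (start), 0.14 m = fully home against the stop under the dust cover. Slides along +y of cover_mouth (roughly +y of the world, to the robot's left) with a few newtons of friction.
- tray_seat (a point): Point on top of the white tray, 13 mm above the bench, in the centre of the dark locating ring (38 mm inside, 49 mm outside diameter, 8 mm high) where the blue cup stands. Moves with the tray; y axis along the slide.
- tray_handle (a point): In the tray's red upright block handle, 140 mm before the seat on the side away from the cover; moves with the tray. Block: 16 mm wide across the slide (x), 30 mm along it (y), its top 59 mm above the bench; the point is 50 mm above the bench. Grip it from above across the slide (fingers closing along the point's x) or push on its outer end.
- cover_mouth (a point): Centre of the open mouth of the fixed clear dust cover, 80 mm above the bench; y axis points into the cover along the slide. Cover: 110 mm deep, 84 mm wide inside, roof 175 (inside) to 179 mm (outside) above the bench; the nested stack tops out at 163 mm. Tray out: mouth 85 mm beyond the seat; tray home: handle point 85 mm before the mouth.
- mug: White spotted ceramic mug with a handle, 93 mm high, a bystander standing in line with the loose cups; its cup part is about 92 mm across, its centre 17 mm along +y from the origin, the handle reaches 64 mm along -y. Origin at the underside.
- aerosol: Aerosol can with a pink cap, 59 mm diameter, 197 mm high, a bystander. Origin at the centre of its underside.
- tape_masking: Roll of masking tape lying flat, 100 mm diameter, 25 mm high, a bystander. Origin at the centre of its underside.

How it is judged:
By the outcome, as a careful person would: the job done as asked, in the order asked, and still so for the second after the job is handed in, with the robot touching nothing.
It also fails if it takes over 72 s, if anything falls off the work surface, if the arm or the gripper's body presses on something with over 40 N, if the wrist force passes 120 N, or if a joint passes its speed limit or range.

### The arm

A 7-joint arm with a two-finger parallel gripper is mounted at the origin on a cart in front of the work surface, level with it; the furniture and walls round the work are solid. World frame = base frame: x ahead of the robot, y to its left, z up, the work surface at z = 0. Lengths are in m, angles in rad, forces in N, time in s.
With the tool pointing down it reaches from about 0.4 to 0.9 m from the base axis. Payload 5.5 kg.
Tool frame: the origin (TCP) lies midway between the tips of the shut fingers; the grasp point (between the pads) lies 19 mm behind it (ctrl.grip_point_offset is the distance from the TCP to the grasp point, in m); z points along the fingers, y is the line along which they close (so a half turn about z gives the same grasp; the last joint's range is limited). The gripper opens to 92 mm and grips with 3 to 60 N. Pads are 19 mm wide; open, the fingers measure 130 mm over their backs; the gripper's body (75 mm by 190 mm) begins 47 mm behind the grasp point.
Start: joints at [1.39, 0.501, -0.427, 1.55, 0.221, 1.138, -0.21], TCP at [0.279, -0.587, 0.227] pointing down, gripper open.
Joint ranges: [-2.88, 2.88], [-0.31, 2.03], [-1.54, 1.56], [0.2, 2.42], [-1.41, 4.55], [0.19, 2.02], [-2.57, 2.57]. Speed limits (rad/s): [2.57, 2.57, 3.14, 3.14, 3.14, 3.14, 3.14].

### API

Orientations are given as a 3x3 rotation matrix whose columns are the frame's x, y, z axes.
In Python, from workcell import ctrl gives the robot as it stands.
- The arm moves only by the tool send_rows, never from a script. Its arguments are lists of equal length, an entry for each row: "fingers": the opening, from -1 (shut) to 1 (fully open); "dp": the shift along the tool's x, y, z in mm, a list of three; "twist": the turn about the tool's z in degrees. In form: {"fingers": [fingers, ...], "dp": [[dx, dy, dz], ...], "twist": [twist, ...]}. A call has 1 to 12 rows; each row shifts and turns the commanded pose from where the row before left it, along the tool's axes as they then stand; what a row does not reach is not made up. A row lasts 1/8 s, in which the tool goes at most 62.5 mm and 10.7 degrees, less where a joint would pass 70% of its speed; a pose out of reach is approached as far as the arm can. A call with a gripper value outside its range is refused whole. The fingers move at their own pace and stop on an object; "squeeze" is the grip in N (left out, the last holds). Time passes only in rows, so rows that do not move let the fingers close. It gives the time, the measured TCP pose, the force, the opening and the grip force at its end, in the units of the state.
- ctrl.get_state(): the state, without advancing time (a new reading comes with each control period).
- ctrl.get_image(name): name is "scene" or "top" or "wrist"; returns a dict with "color" (400x640x3 uint8, red, green, blue), "range_z" (400x640 float32, m along the optical axis (not along the pixel's ray), 0 where there is no reading), "fovy" (degrees; the focal length in pixels is half the picture's height over the tangent of half this angle, whatever the lens; pixels are square), "cx", "cy" (the principal point, pixels), "pose" (4x4, takes a point from camera to world coordinates); the wrist camera has in their place "tool_from_camera" (4x4, takes a point from camera to tool coordinates, whose origin is the TCP and whose axes are the flange's). Camera axes: x right, y down, z forward; pixel columns grow to the right and rows downward; lengths in m; the calibration is good to about 2 mm. A picture is of the moment at which its call begins: read the wrist's pose just before it.
- ctrl.sign_off(): hands the job in; it is judged then, once.
Trained networks look in a picture, given as the dict that the camera call returned (one of the last four; its "shot" number tells which), for a name from the list of things; names that differ only in an ending like _2 or _b are one class to them, and where a whole thing is asked for, a point or a joint stands for the part that bears it (a point fixed in the world has none). Each returns a list of dicts, best first, with "p" (0 to 1); they miss things now and then, are a little off and sometimes report something else, mostly with a low value. They report only what shows in the picture. A call takes as long as a camera call.
- ctrl.silhouettes(picture, thing): "region" (400x640 bool, what is visible of it) and "extent" ([left, top, width, height] in pixels, round what is visible of it).
- ctrl.mark_of(picture, thing): "xy" ([column, row] in pixels: a listed point, or the origin of a listed thing).
The state is a dict: "clock": time; "q": joint angles; "qd": joint speeds; "joint_efforts": joint torques, N m; "position": TCP position; "ee_rot": TCP orientation; "contact_force": force on the tool from outside, world axes, zero at the start; "ft_torque": the same for the moment, N m; "opening": opening from 0.0 (shut) to 1.0 (fully open); "gripper_force": force on a finger pad.
Only numpy, scipy, OpenCV 4.12 (cv2) and the standard library are available. Lean on these libraries where they do the work, as an engineer would, in place of code of your own. Each camera call takes 0.05 s, during which the arm holds its last target. There are 200 camera calls.

## Working session

There is one attempt and no reset: what is moved stays moved. The work goes in short steps, Python scripts to look and compute and a tool call to move; the robot and the scene stay as the last step left them, time stands still between calls to the robot, and variables do not carry over. Pictures are saved under pics/ and viewed, at most 10 in all, crops included, and the job is handed in when it is done.

Besides the shell and the picture viewer there is one more tool, called by a JSON object that holds its "fn" and its "kwargs". send_rows: Moves the arm, as the interface text tells. Its arguments: {"type":"object","properties":{"fingers":{"type":"array"},"dp":{"type":"array"},"twist":{"type":"array"},"squeeze":{"type":"number"}},"required":["fingers","dp","twist"]}

```bash
mkdir -p pics; cat > h.py <<'E'
import numpy as np, cv2
from workcell import ctrl
def K(im):
    f=200/np.tan(np.radians(im["fovy"])/2); return f,im["cx"],im["cy"]
def pose(im,st=None):
    if "pose" in im: return np.array(im["pose"])
    T=np.eye(4);T[:3,:3]=st["ee_rot"];T[:3,3]=st["position"];return T@np.array(im["tool_from_camera"])
def cloud(im,P):
    f,cx,cy=K(im);v,u=np.mgrid[0:400,0:640];z=im["range_z"]
    p=np.stack([(u-cx)/f*z,(v-cy)/f*z,z],-1);return p@P[:3,:3].T+P[:3,3]
def ray_at(im,P,xy,h):
    f,cx,cy=K(im);d=P[:3,:3]@np.array([(xy[0]-cx)/f,(xy[1]-cy)/f,1]);o=P[:3,3];return o+d*(h-o[2])/d[2]
def circ(p):
    A=np.c_[2*p[:,:2],np.ones(len(p))];s=np.linalg.lstsq(A,(p[:,:2]**2).sum(1),rcond=None)[0]
    return s[:2],np.sqrt(s[2]+s[:2]@s[:2])
def save(im,n): cv2.imwrite("pics/"+n,im["color"][:,:,::-1])
E
cat > a.py <<'E'
from h import *
np.set_printoptions(precision=4,suppress=True)
st=ctrl.get_state();print(st["position"],st["ee_rot"],st["clock"],ctrl.grip_point_offset)
for n in ["top","scene"]:
    im=ctrl.get_image(n);save(im,n+"0.png");P=pose(im);C=cloud(im,P);print(n,P[:3,3])
    for t in ["cup_blue","cup_orange","cup_green","mug","aerosol","tape_masking","tray","tray_handle","tray_seat","cover_mouth"]:
        m=ctrl.mark_of(im,t)[:1]
        hh={"tray_handle":.05,"tray_seat":.013,"cover_mouth":.08}.get(t,.013 if t=="cup_blue" else 0)
        if m: print(t,"mark",round(m[0]["p"],2),np.round(m[0]["xy"]),ray_at(im,P,m[0]["xy"],hh))
        if t in("tray_seat","cover_mouth"): continue
        s=ctrl.silhouettes(im,t)[:1]
        if s:
            r=s[0]["region"]&(im["range_z"]>0);p=C[r]
            if len(p)<20: continue
            zt=np.percentile(p[:,2],97);q=p[p[:,2]>zt-.006]
            print("   sil",round(s[0]["p"],2),s[0]["extent"],len(p),"ztop",zt,"top centre",(q.min(0)+q.max(0))/2,"size",np.ptp(q,axis=0),"circ",circ(q))
E
python3 a.py
```

```text
[ 0.2787 -0.5864  0.2257] [[ 0.9031  0.4294 -0.0008]
 [ 0.4294 -0.9031  0.0018]
 [ 0.     -0.0019 -1.    ]] 0.0 0.0188
top [ 0.3608 -0.2712  1.6529]
cup_blue mark 0.89 [276. 181.] [ 0.6186 -0.1209  0.013 ]
   sil 0.64 [260.7, 177.5, 64.1, 27.5] 783 ztop 0.058335834016971996 top centre [ 0.5886 -0.1775  0.0739] size [0.0553 0.1719 0.0429] circ (array([ 0.5482, -0.182 ]), np.float64(0.07264229840547291))
cup_orange mark 0.74 [224. 237.] [0.4358 0.0408 0.    ]
   sil 0.83 [207.5, 224.8, 25.4, 25.5] 398 ztop 0.09153423412433187 top centre [0.4314 0.0388 0.0904] size [0.061  0.0637 0.0096] circ (array([0.4308, 0.039 ]), np.float64(0.030703949179941955))
cup_green mark 0.8 [353. 238.] [ 0.4407 -0.3724  0.    ]
   sil 0.92 [342.2, 231.6, 23.8, 16.5] 358 ztop 0.0916219959874681 top centre [ 0.4308 -0.3677  0.0911] size [0.0611 0.0641 0.0108] circ (array([ 0.4312, -0.3676]), np.float64(0.030881519237846208))
mug mark 0.64 [289. 239.] [ 0.4327 -0.1664  0.    ]
   sil 0.91 [271.6, 221.7, 33.3, 40.8] 742 ztop 0.09347193086275919 top centre [ 0.4161 -0.1744  0.0942] size [0.0994 0.0881 0.0134] circ (array([ 0.4126, -0.1747]), np.float64(0.04376724403170022))
aerosol mark 0.97 [404. 210.] [ 0.5357 -0.5357  0.    ]
   sil 0.86 [397.7, 196.5, 20.5, 26.9] 468 ztop 0.2008110908335294 top centre [ 0.526  -0.5282  0.1994] size [0.0464 0.0486 0.0092] circ (array([ 0.5259, -0.5285]), np.float64(0.017857001294658413))
tape_masking mark 0.71 [426. 244.] [ 0.4261 -0.6057  0.    ]Traceback (most recent call last):
  File "a.py", line 7, in <module>
    m=ctrl.mark_of(im,t)[:1]
      ~~~~~~~~~~~~^^^^^^
ValueError: it knows: aerosol, cover_mouth, cup_blue, cup_green, cup_orange, mug, tape_masking, tray_handle, tray_seat
```

```bash
sed -i 's/"tray","tray_handle"/"tray_handle"/' a.py; python3 a.py | sed -n '/tape/,$p'; python3 -c "
import cv2
a=cv2.imread('pics/top0.png')[120:300,130:470];b=cv2.imread('pics/scene0.png')
cv2.imwrite('pics/v0.png',cv2.resize(a,None,fx=2.3,fy=2.3))"
```

```text
tape_masking mark 0.57 [426. 245.] [ 0.4245 -0.6054  0.    ]
   sil 0.81 [409.2, 232.1, 35.8, 27.9] 412 ztop 0.029790508768403914 top centre [ 0.4225 -0.6011  0.0289] size [0.0946 0.0958 0.0101] circ (array([ 0.4241, -0.601 ]), np.float64(0.043783658657140734))
tray_handle mark 0.57 [312. 194.] [ 0.5749 -0.2387  0.05  ]
   sil 0.58 [257.4, 175.3, 65.5, 31.2] 672 ztop 0.0574222660187091 top centre [ 0.5706 -0.2507  0.0573] size [0.0194 0.0253 0.0115] circ (array([ 0.5709, -0.2502]), np.float64(0.009168821122855322))
tray_seat mark 0.63 [279. 183.] [ 0.611  -0.1304  0.013 ]
cover_mouth mark 0.58 [250. 172.] [ 0.6348 -0.0443  0.08  ]
scene [-0.0438 -1.1777  0.9203]
cup_blue mark 0.69 [318. 176.] [ 0.6407 -0.0779  0.013 ]
   sil 0.59 [318.8, 153.3, 10.9, 28.5] 208 ztop 0.10431922043998693 top centre [ 0.4818 -0.3509  0.2661] size [0.3376 0.5105 0.3355] circ (array([ 0.5254, -0.3844]), np.float64(0.2759679863556951))
cup_orange mark 0.72 [254. 185.] [ 0.4228  0.0228 -0.    ]
   sil 0.71 [244.7, 155.5, 17.9, 28.1] 362 ztop 0.09122425229730745 top centre [0.4296 0.0377 0.0917] size [0.0625 
[... 775 characters left out ...]
 (array([ 0.5246, -0.5322]), np.float64(0.01823176914854003))
tape_masking mark 0.96 [356. 297.] [ 0.4255 -0.601   0.    ]
   sil 0.73 [339.6, 279.8, 36.7, 27.7] 662 ztop 0.027550072463795094 top centre [ 0.4252 -0.6022  0.0256] size [0.0992 0.0974 0.0081] circ (array([ 0.4245, -0.6023]), np.float64(0.043713411370374385))
tray_handle mark 0.66 [332. 195.] [ 0.5905 -0.2414  0.05  ]
   sil 0.54 [319.4, 180.9, 21.8, 30.1] 385 ztop 0.05961965087599564 top centre [ 0.4435 -0.4265  0.2396] size [0.2787 0.3788 0.3714] circ (array([ 0.3482, -0.3633]), np.float64(0.24911256174491636))
tray_seat mark 0.62 [318. 183.] [ 0.6136 -0.1168  0.013 ]
cover_mouth mark 0.68 [313. 155.] [ 0.6481 -0.0347  0.08  ]
```

View pics/v0.png

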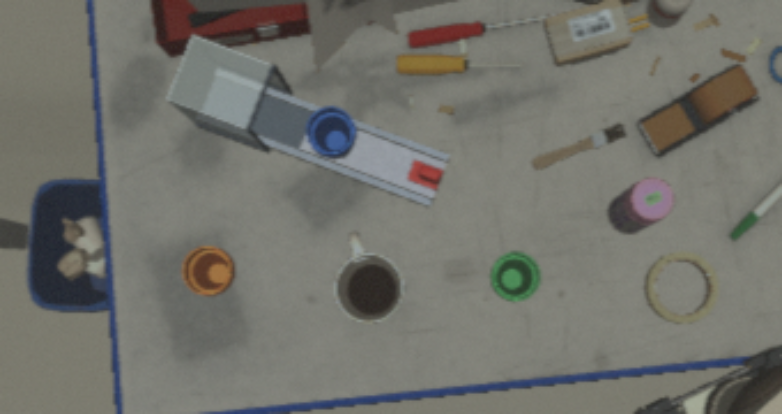

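View pics/scene0.png

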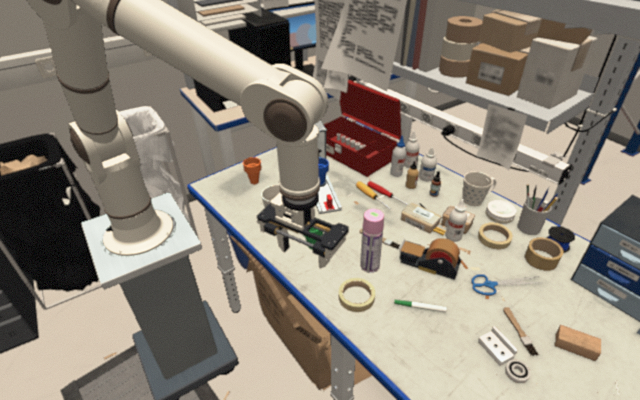

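```bash
cat > m.py <<'E'
from h import *
np.set_printoptions(precision=4,suppress=True)
im=ctrl.get_image("top");P=pose(im);C=cloud(im,P);hsv=cv2.cvtColor(im["color"],cv2.COLOR_RGB2HSV)
z=C[...,2];X=C[...,0];Y=C[...,1]
def col(lo,hi,zl,zh,box):
    m=(hsv[...,0]>=lo)&(hsv[...,0]<=hi)&(hsv[...,1]>90)&(z>zl)&(z<zh)&(X>box[0])&(X<box[1])&(Y>box[2])&(Y<box[3]);return C[m]
p=col(95,125,.09,.115,(.53,.7,-.22,-.02));print("blue",len(p),(p.min(0)+p.max(0))/2,np.ptp(p,axis=0),circ(p))
q=np.r_[col(0,8,.045,.07,(.5,.65,-.33,-.2)),col(172,180,.045,.07,(.5,.65,-.33,-.2))];
r=cv2.minAreaRect((q[:,:2]*1000).astype(np.float32));print("handle",len(q),q.mean(0),(q.min(0)+q.max(0))/2,r)
k=(z>.165)&(z<.19)&(X>.5)&(X<.8)&(Y>-.12)&(Y<.15);c=C[k]
print("cover",len(c),c.mean(0),cv2.minAreaRect((c[:,:2]*1000).astype(np.float32)))
k=(z>.008)&(z<.018)&(X>.5)&(X<.68)&(Y>-.33)&(Y<-.03);c=C[k]
print("tray",len(c),cv2.minAreaRect((c[:,:2]*1000).astype(np.float32)))
E
python3 m.py
```

```text
blue 76 [ 0.6183 -0.1189  0.1001] [0.0671 0.0623 0.0193] (array([ 0.6182, -0.119 ]), np.float64(0.030789705154198672))
handle 47 [ 0.5704 -0.2508  0.0569] [ 0.5699 -0.2508  0.0579] ((570.7801513671875, -250.625244140625), (28.67888069152832, 15.710509300231934), 73.85626983642578)
cover 1213 [0.664  0.0141 0.1777] ((664.360107421875, 14.069709777832031), (115.374755859375, 90.64517211914062), 70.30022430419922)
tray 1010 ((592.195068359375, -175.39891052246094), (289.5201416015625, 174.1057586669922), 89.90753173828125)
```

{"fn": "send_rows", "kwargs": {"fingers": [1, 1, 1, 1, 1, 1, 1, 1, 1, 1, 1, 1], "dp": [[0, 0, 0], [0, 0, 0], [0, 0, 0], [0, 0, 0], [0, 0, 0], [43, 11.5, 9], [43, 11.5, 9], [43, 11.5, 9], [43, 11.5, 9], [43, 11.5, 9], [43, 11.5, 9], [0, 0, 0]], "twist": [-9, -9, -9, -9, -8.8, 0, 0, 0, 0, 0, 0, 0], "squeeze": 15}}

```text
clock: 3.9
position: [0.434, -0.3629, 0.1726]
ee_rot: [[0.331, 0.944, 0.001], [0.944, -0.331, 0.002], [0.002, 0.0, -1.0]]
contact_force: [-0.3, -0.7, 0.0]
opening: 0.999
gripper_force: 0.0
```

```bash
cat > w.py <<'E'
import sys
from h import *
np.set_printoptions(precision=4,suppress=True)
# w.py hlo hhi zlo zhi x y tag : rim circle near (x,y) from wrist and top camera, and remaining shift in tool axes (mm)
lo,hi,zl,zh,x,y=map(float,sys.argv[1:7])
st=ctrl.get_state();R=np.array(st["ee_rot"]);p0=np.array(st["position"]);print(st["clock"],p0,"yaw y",np.degrees(np.arctan2(R[1,1],R[0,1])),"q",np.array(st["q"]),"F",np.array(st["contact_force"]),st["opening"],st["gripper_force"])
for n in ["wrist","top"]:
    im=ctrl.get_image(n);P=pose(im,st);C=cloud(im,P);hsv=cv2.cvtColor(im["color"],cv2.COLOR_RGB2HSV);z=C[...,2]
    m=(hsv[...,0]>=lo)&(hsv[...,0]<=hi)&(hsv[...,1]>80)&(z>zl)&(z<zh)&(np.hypot(C[...,0]-x,C[...,1]-y)<.06)&(im["range_z"]>0)
    q=C[m];print(n,len(q))
    if len(q)>20:
        c,r=circ(q);mm=(q.min(0)+q.max(0))/2;print(" circ",c,r,"mid",mm,np.ptp(q,axis=0),"zmed",np.median(q[:,2])," shift tool mm",1000*(R.T@(np.r_[c,p0[2]]-p0)))
    if len(sys.argv)>7 and n in sys.argv[8:]: save(im,sys.argv[7]+n+".png")
E
python3 w.py 40 90 .08 .1 .431 -.368 g wrist
```

```text
3.9 [ 0.434  -0.3629  0.1726] yaw y -19.34176305909894 q [ 1.1658  0.4582 -0.6581  1.8113  0.328   0.9841  0.0357] F [-0.2507 -0.7003  0.0211] 0.999430207472536 0.0
wrist 1407
 circ [ 0.4335 -0.3678] 0.030656385388441263 mid [ 0.4333 -0.3682  0.0865] [0.0643 0.0646 0.013 ] zmed 0.0902406289695567  shift tool mm [-4.8056  1.1439 -0.0111]
top 0
```

View pics/gwrist.png

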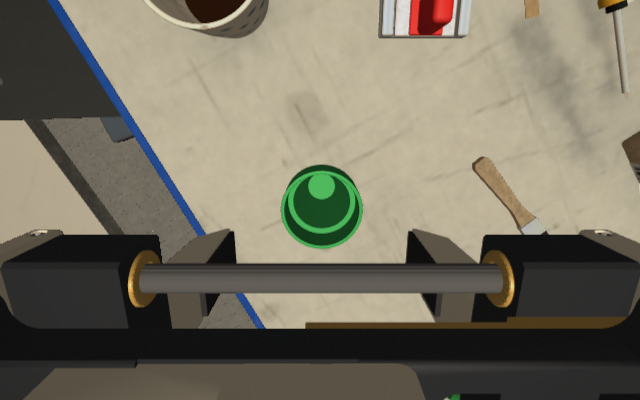

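{"fn": "send_rows", "kwargs": {"fingers": [1, 1, 1, 1, 1, 1, 1, -1, -1, -1, -1, -1], "dp": [[-5, 1, 10], [0, 0, 22], [0, 0, 22], [0, 0, 22], [0, 0, 22], [0, 0, 9.5], [0, 0, 0], [0, 0, 0], [0, 0, 0], [0, 0, 0], [0, 0, 0], [0, 0, 0]], "twist": [0.4, 0, 0, 0, 0, 0, 0, 0, 0, 0, 0, 0], "squeeze": 12}}

```text
clock: 5.5
position: [0.431, -0.3729, 0.0658]
ee_rot: [[0.345, 0.939, 0.001], [0.939, -0.345, -0.001], [-0.001, 0.001, -1.0]]
contact_force: [0.0, -0.9, 4.6]
opening: 0.712
gripper_force: 12.0
```

{"fn": "send_rows", "kwargs": {"fingers": [-1, -1, -1, -1, -1, -1, -1, -1], "dp": [[0, 0, -15], [0, 0, -30], [0, 0, -30], [0, 0, -30], [0, 0, -30], [0, 0, 0], [0, 0, 0], [0, 0, 0]], "twist": [0, 0, 0, 0, 0, 0, 0, 0]}}

```text
clock: 6.5
position: [0.4298, -0.3721, 0.1991]
ee_rot: [[0.345, 0.939, -0.002], [0.939, -0.345, 0.002], [0.001, -0.002, -1.0]]
contact_force: [0.0, -0.5, -1.5]
opening: 0.716
gripper_force: 12.0
```

```bash
python3 w.py 40 90 .2 .245 .431 -.371 g2 wrist
```

```text
6.5 [ 0.4298 -0.3721  0.1991] yaw y -20.167751040183084 q [ 1.1895  0.4316 -0.6674  1.7797  0.3048  1.0379  0.0572] F [ 0.0122 -0.5314 -1.5145] 0.7155001245032807 11.996681547825574
wrist 5286
 circ [ 0.4323 -0.3666] 0.030706180125024993 mid [ 0.4334 -0.3674  0.213 ] [0.0653 0.0649 0.026 ] zmed 0.22066594667799508  shift tool mm [6.0124 0.4901 0.0045]
top 0
```

View pics/g2wrist.png

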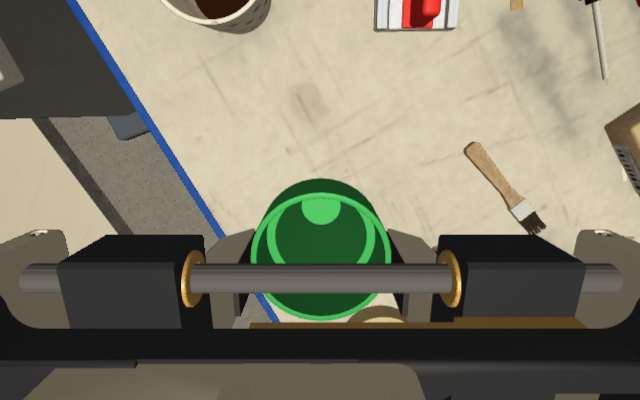

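{"fn": "send_rows", "kwargs": {"fingers": [-1, -1, -1, -1, -1, -1, -1, -1], "dp": [[20, 10, 0], [40, 18, 0], [40, 18, 0], [40, 18, 0], [40, 18, 0], [20, 8, 0], [0, 0, 0], [0, 0, 0]], "twist": [0, 0, 0, 0, 0, 0, 0, 0]}}

```text
clock: 7.6
position: [0.583, -0.2172, 0.1995]
ee_rot: [[0.346, 0.938, -0.002], [0.938, -0.346, -0.0], [-0.001, -0.001, -1.0]]
contact_force: [-0.4, -0.9, -0.6]
opening: 0.713
gripper_force: 12.0
```

```bash
python3 w.py 95 125 .085 .115 .618 -.119 b wrist
```

```text
7.6 [ 0.583  -0.2172  0.1995] yaw y -20.230928782894807 q [ 0.8084  0.5338 -0.6831  1.6437  0.3698  1.0985 -0.3308] F [-0.4291 -0.8515 -0.6468] 0.712635044601901 11.996534549543867
wrist 1792
 circ [ 0.6205 -0.1196] 0.030355512996976947 mid [ 0.6207 -0.119   0.0955] [0.0645 0.0644 0.0208] zmed 0.10312008169163203  shift tool mm [104.516    1.4409  -0.1064]
top 40
 circ [ 0.6182 -0.1192] 0.030826855510613333 mid [ 0.6173 -0.1041  0.0977] [0.063  0.0322 0.0231] zmed 0.10107135732225325  shift tool mm [104.1001  -0.7915  -0.1029]
```

View pics/bwrist.png

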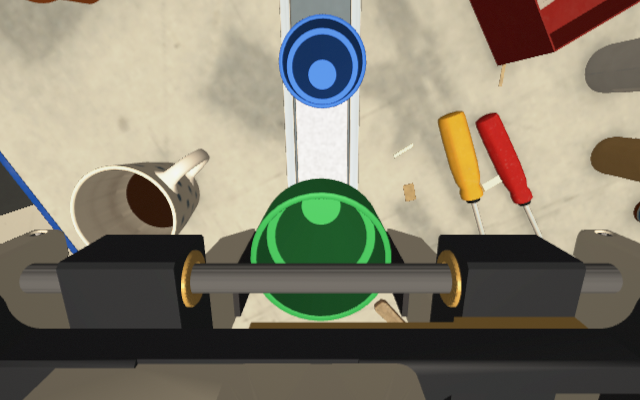

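{"fn": "send_rows", "kwargs": {"fingers": [-1, -1, -1, -1, -1, -1], "dp": [[25, 1, 0], [35, 0, 0], [25, 0, 0], [13.5, 0, 0], [0, 0, 0], [0, 0, 0]], "twist": [0, 0, 0, 0, 0, 0]}}

```text
clock: 8.45
position: [0.6184, -0.1259, 0.2001]
ee_rot: [[0.347, 0.938, -0.001], [0.938, -0.347, -0.001], [-0.001, -0.0, -1.0]]
contact_force: [0.2, -1.1, 0.3]
opening: 0.713
gripper_force: 12.0
```

{"fn": "send_rows", "kwargs": {"fingers": [-1, -1, -1, -1, -1, -1, -1, -1], "dp": [[0.5, 0, 20], [0, 0, 20], [0, 0, 15], [0, 0, 12], [0, 0, 10], [0, 0, 8], [0, 0, 4], [0, 0, 0]], "twist": [0, 0, 0, 0, 0, 0, 0, 0]}}

```text
clock: 9.45
position: [0.6191, -0.1233, 0.1112]
ee_rot: [[0.345, 0.939, 0.0], [0.939, -0.345, -0.0], [-0.0, 0.0, -1.0]]
contact_force: [0.1, -0.1, -0.5]
opening: 0.713
gripper_force: 12.0
```

{"fn": "send_rows", "kwargs": {"fingers": [-1, -1, -1], "dp": [[0, 0, 1.5], [0, 0, 1.5], [0, 0, 0]], "twist": [0, 0, 0]}}

```text
clock: 9.82
position: [0.6194, -0.1234, 0.1088]
ee_rot: [[0.345, 0.939, 0.001], [0.939, -0.345, -0.0], [-0.0, 0.001, -1.0]]
contact_force: [-0.6, 0.7, 4.0]
opening: 0.709
gripper_force: 12.0
```

{"fn": "send_rows", "kwargs": {"fingers": [1, 1, 1, 1, 1, 1, 1, 1, 1, 1, 1], "dp": [[0, 0, 0], [0, 0, 0], [0, 0, 0], [0, 0, 0], [0, 0, -15], [0, 0, -30], [0, 0, -35], [0, 0, -30], [-25, 0, 0], [-25, 0, 0], [0, 0, 0]], "twist": [0, 0, 0, 0, 0, 0, 0, 0, 0, 0, 0]}}

```text
clock: 11.2
position: [0.6013, -0.1732, 0.2191]
ee_rot: [[0.349, 0.937, 0.0], [0.937, -0.349, -0.002], [-0.002, 0.001, -1.0]]
contact_force: [-0.0, 0.1, -0.2]
opening: 1.001
gripper_force: 0.0
```

```bash
python3 w.py 40 90 .11 .145 .6205 -.1194 s1 wrist; python3 w.py 95 125 .05 .11 .6205 -.1194 | grep -A1 wrist
```

```text
11.2 [ 0.6013 -0.1732  0.2191] yaw y -20.41205764145915 q [ 0.7398  0.5212 -0.6971  1.6172  0.3623  1.1353 -0.4029] F [-0.0044  0.1416 -0.1733] 1.0007713509260467 0.0
wrist 1800
 circ [ 0.6216 -0.1189] 0.03023194369664866 mid [ 0.6216 -0.1187  0.1233] [0.0644 0.064  0.0266] zmed 0.13299422792612214  shift tool mm [57.9979  0.0423 -0.0921]
top 0
wrist 0
top 0
```

View pics/s1wrist.png

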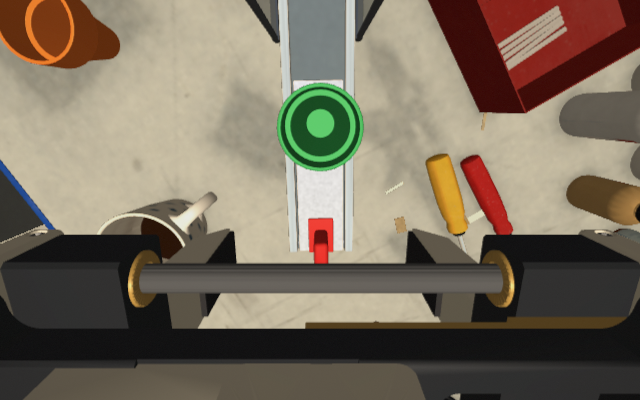

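{"fn": "send_rows", "kwargs": {"fingers": [1, 1, 1, 1, 1, 1, 1, 1, 1, 1], "dp": [[0, -25, 0], [10, -40, 0], [20, -40, 0], [20, -40, 0], [20, -40, 0], [20, -28, 5], [20, -20, 15], [15, 0, 20], [0, 0, 7], [0, 0, 0]], "twist": [0, 0, 0, 0, 0, 0, 0, 0, 0, 0]}}

```text
clock: 12.65
position: [0.4259, 0.0276, 0.1711]
ee_rot: [[0.344, 0.939, -0.001], [0.939, -0.344, 0.0], [-0.0, -0.001, -1.0]]
contact_force: [-0.5, -0.8, 0.3]
opening: 0.995
gripper_force: 0.0
```

```bash
python3 w.py 3 22 .08 .1 .431 .039
```

```text
12.65 [0.4259 0.0276 0.1711] yaw y -20.101859215592714 q [ 0.6581  0.2346 -0.8674  2.126   0.232   0.8766 -0.6966] F [-0.5204 -0.7938  0.3487] 0.9953213924339568 0.0
wrist 1430
 circ [0.433  0.0395] 0.030646501375661796 mid [0.4329 0.0392 0.0864] [0.0645 0.0644 0.0127] zmed 0.0904054399205433  shift tool mm [13.6026  2.5675 -0.0032]
top 39
 circ [0.4311 0.0385] 0.030449027375685347 mid [0.4316 0.0256 0.0868] [0.0605 0.0376 0.0135] zmed 0.0876238316697977  shift tool mm [11.9479  1.1316 -0.0014]
```

{"fn": "send_rows", "kwargs": {"fingers": [1, 1, 1, 1], "dp": [[12, 2, 10], [0, 0, 10], [0, 0, 0], [0, 0, 0]], "twist": [0, 0, 0, 0]}}

```text
clock: 13.25
position: [0.4322, 0.0376, 0.1514]
ee_rot: [[0.345, 0.939, -0.0], [0.939, -0.345, -0.0], [-0.0, -0.0, -1.0]]
contact_force: [0.2, 0.2, -0.0]
opening: 0.996
gripper_force: 0.0
```

{"fn": "send_rows", "kwargs": {"fingers": [1, 1, 1, 1, 1, 1, -1, -1, -1, -1, -1], "dp": [[1.5, 0, 20], [0, 0, 22], [0, 0, 22], [0, 0, 16], [0, 0, 6], [0, 0, 0], [0, 0, 0], [0, 0, 0], [0, 0, 0], [0, 0, 0], [0, 0, 0]], "twist": [0, 0, 0, 0, 0, 0, 0, 0, 0, 0, 0]}}

```text
clock: 14.62
position: [0.4331, 0.0394, 0.0655]
ee_rot: [[0.345, 0.939, 0.001], [0.939, -0.345, -0.0], [0.0, 0.001, -1.0]]
contact_force: [-1.1, 0.5, 3.9]
opening: 0.718
gripper_force: 12.0
```

{"fn": "send_rows", "kwargs": {"fingers": [-1, -1, -1, -1, -1, -1, -1, -1], "dp": [[0, 0, -15], [0, 0, -35], [0, 0, -40], [0, 0, -40], [0, 0, -30], [0, 0, 0], [0, 0, 0], [0, 0, 0]], "twist": [0, 0, 0, 0, 0, 0, 0, 0]}}

```text
clock: 15.62
position: [0.4317, 0.0393, 0.2241]
ee_rot: [[0.345, 0.939, -0.002], [0.939, -0.345, 0.0], [-0.0, -0.002, -1.0]]
contact_force: [-0.4, 0.1, -0.1]
opening: 0.72
gripper_force: 12.0
```

```bash
python3 w.py 3 22 .225 .27 .433 .0395
```

```text
15.625 [0.4317 0.0393 0.2241] yaw y -20.15954776366104 q [ 0.7033  0.1609 -0.9205  2.054   0.1514  0.9972 -0.6456] F [-0.3838  0.1485 -0.053 ] 0.720010012990055 11.995678424136713
wrist 5788
 circ [0.4326 0.04  ] 0.030724467836228092 mid [0.433  0.0395 0.2382] [0.0656 0.0642 0.0264] zmed 0.2434632107446661  shift tool mm [ 0.9243  0.5879 -0.0018]
top 62
 circ [0.4305 0.038 ] 0.030520906060856494 mid [0.4309 0.0236 0.2392] [0.0627 0.0338 0.0278] zmed 0.24395497783858489  shift tool mm [-1.657  -0.6567  0.0023]
```

{"fn": "send_rows", "kwargs": {"fingers": [-1, -1, -1, -1, -1, -1, -1, -1, -1, -1, -1, -1], "dp": [[-25, 0, 0], [-40, 0, 0], [-40, 0, 0], [-40, 20, 0], [-20, 35, 0], [0, 40, 0], [0, 40, 0], [0, 40, 0], [0, 35, 0], [0, 22, 0], [0, 0, 0], [0, 0, 0]], "twist": [0, 0, 0, 0, 0, 0, 0, 0, 0, 0, 0, 0]}}

```text
clock: 17.23
position: [0.5927, -0.1947, 0.2243]
ee_rot: [[0.344, 0.939, -0.002], [0.939, -0.344, 0.001], [0.0, -0.002, -1.0]]
contact_force: [-0.3, -0.4, -1.1]
opening: 0.713
gripper_force: 12.0
```

```bash
python3 w.py 40 90 .115 .145 .6216 -.1189; python3 w.py 3 22 .225 .27 .595 -.194|grep -A1 wrist
```

```text
17.225 [ 0.5927 -0.1947  0.2243] yaw y -20.12679520163426 q [ 0.7807  0.5152 -0.7003  1.614   0.3551  1.1461 -0.3558] F [-0.2624 -0.3818 -1.125 ] 0.7126334396464916 11.995661873370409
wrist 1701
 circ [ 0.6215 -0.1191] 0.030280751837163063 mid [ 0.6216 -0.1188  0.1255] [0.0645 0.0642 0.0211] zmed 0.13314551813075975  shift tool mm [80.9051  1.0345  0.0222]
top 0
wrist 5864
 circ [ 0.5935 -0.1943] 0.030727285441609593 mid [ 0.5937 -0.1949  0.2387] [0.0661 0.0644 0.0273] zmed 0.2440317102794926  shift tool mm [ 0.9331  0.5294 -0.0009]
```

{"fn": "send_rows", "kwargs": {"fingers": [-1, -1, -1, -1, -1, -1], "dp": [[20, 0.5, 0], [30, 0, 0], [20, 0, 0], [10, 0, 0], [0, 0, 0], [0, 0, 0]], "twist": [0, 0, 0, 0, 0, 0]}}

```text
clock: 18.18
position: [0.6214, -0.1219, 0.225]
ee_rot: [[0.346, 0.938, -0.0], [0.938, -0.346, -0.001], [-0.001, -0.0, -1.0]]
contact_force: [-0.0, -0.9, -1.6]
opening: 0.715
gripper_force: 12.0
```

{"fn": "send_rows", "kwargs": {"fingers": [-1, -1, -1, -1, -1, -1, -1, -1, -1], "dp": [[0, 0, 20], [0, 0, 20], [0, 0, 15], [0, 0, 12], [0, 0, 8], [0, 0, 6], [0, 0, 2.5], [0, 0, 1.5], [0, 0, 0]], "twist": [0, 0, 0, 0, 0, 0, 0, 0, 0]}}

```text
clock: 19.3
position: [0.6219, -0.1206, 0.1405]
ee_rot: [[0.345, 0.939, 0.0], [0.939, -0.345, -0.0], [0.0, 0.0, -1.0]]
contact_force: [0.3, -0.1, -1.0]
opening: 0.717
gripper_force: 12.0
```

{"fn": "send_rows", "kwargs": {"fingers": [-1, -1, -1, -1], "dp": [[0, 0, 1], [0, 0, 1], [0, 0, 1], [0, 0, 0]], "twist": [0, 0, 0, 0]}}

```text
clock: 19.8
position: [0.6227, -0.1206, 0.1385]
ee_rot: [[0.345, 0.939, 0.002], [0.939, -0.345, -0.001], [0.0, 0.002, -1.0]]
contact_force: [-0.5, -1.1, 5.4]
opening: 0.716
gripper_force: 12.0
```

{"fn": "send_rows", "kwargs": {"fingers": [1, 1, 1, 1, 1, 1, 1, 1, 1, 1, 1, 1], "dp": [[0, 0, 0], [0, 0, 0], [0, 0, 0], [0, 0, 0], [0, 0, -15], [0, 0, -30], [0, 0, -35], [0, 0, -25], [-30, 0, 0], [-30, 0, 0], [0, 0, 0], [0, 0, 0]], "twist": [0, 0, 0, 0, 0, 0, 0, 0, 0, 0, 0, 0]}}

```text
clock: 21.3
position: [0.6014, -0.176, 0.2431]
ee_rot: [[0.344, 0.939, 0.001], [0.939, -0.344, 0.001], [0.001, 0.001, -1.0]]
contact_force: [0.0, -0.0, 0.6]
opening: 0.999
gripper_force: 0.0
```

```bash
python3 w.py 3 22 .14 .18 .6216 -.1189 s2 wrist; python3 - <<'E'
from h import *
st=ctrl.get_state();im=ctrl.get_image("wrist");P=pose(im,st);C=cloud(im,P);hsv=cv2.cvtColor(im["color"],cv2.COLOR_RGB2HSV)
m=((hsv[...,0]<8)|(hsv[...,0]>172))&(hsv[...,1]>120)&(C[...,2]>.053)&(C[...,2]<.065)&(np.hypot(C[...,0]-.571,C[...,1]+.25)<.05)
q=C[m];print(len(q))
if len(q)>10:
    print(q.mean(0),cv2.minAreaRect((q[:,:2]*1000).astype(np.float32)))
E
```

```text
21.3 [ 0.6014 -0.176   0.2431] yaw y -20.150957366042604 q [ 0.7544  0.502  -0.7109  1.5896  0.3459  1.1788 -0.3804] F [ 0.0077 -0.0171  0.6134] 0.998677920191899 0.0
wrist 1951
 circ [ 0.6221 -0.1209] 0.03025477979976851 mid [ 0.622  -0.121   0.1532] [0.0646 0.0643 0.0265] zmed 0.16300045238521402  shift tool mm [58.8165  0.4173  0.0543]
top 0
318
[ 0.57400839 -0.24957497  0.0590485 ] ((573.775146484375, -250.25985717773438), (27.68126678466797, 15.278803825378418), 70.00845336914062)
```

View pics/s2wrist.png

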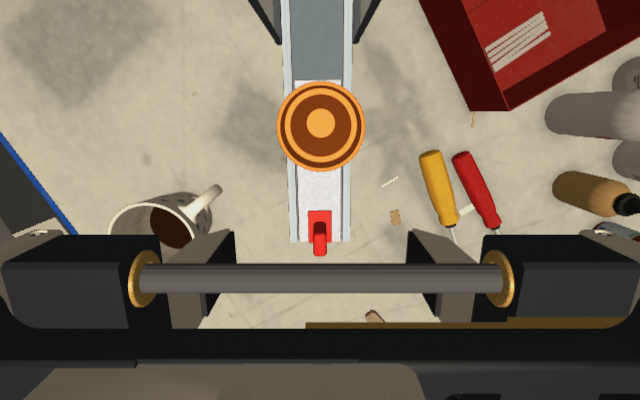

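```bash
python3 -c "
from h import *
st=ctrl.get_state();R=np.array(st['ee_rot']);im=ctrl.get_image('wrist');print(np.round(im['tool_from_camera'],3))
print(R.T@(np.array([.574,-.2503,.038])-np.array(st['position']))*1000,st['joint_efforts'])"
```

```text
[[ 0.001 -0.964 -0.266  0.072]
 [ 1.     0.     0.001  0.   ]
 [-0.001 -0.266  0.964 -0.159]
 [ 0.     0.     0.     1.   ]]
[-8.01293975e+01 -2.03263474e-01  2.04561876e+02] [ 3.62844402e-01 -5.21708000e+01 -9.36086833e+00 -2.75015956e+01
 -5.47763519e-02  1.19023610e-02 -3.07457660e-03]
```

{"fn": "send_rows", "kwargs": {"fingers": [-1, -1, -1, -1, -1, -1, -1, -1, -1, -1, -1], "dp": [[-30, 0, 0], [-40, 0, 0], [-35, 0, 0], [-15, 0, 30], [0, 0, 40], [0, 0, 40], [0, 0, 40], [0, 0, 35], [0, 0, 23], [0, 0, 0], [0, 0, 0]], "twist": [0, 0, 0, 0, 0, 0, 0, 0, 0, 0, 0]}}

```text
clock: 22.88
position: [0.5609, -0.2896, 0.0355]
ee_rot: [[0.344, 0.939, 0.002], [0.939, -0.344, -0.001], [0.0, 0.002, -1.0]]
contact_force: [0.2, -0.2, 0.6]
opening: 0.004
gripper_force: 0.0
```

{"fn": "send_rows", "kwargs": {"fingers": [-1, -1, -1, -1, -1, -1], "dp": [[3, 0, 0], [4, 0, 0], [4, 0, 0], [5, 0, 0], [6, 0, 0], [6, 0, 0]], "twist": [0, 0, 0, 0, 0, 0]}}

```text
clock: 23.62
position: [0.5693, -0.2632, 0.0343]
ee_rot: [[0.345, 0.939, -0.0], [0.939, -0.345, -0.0], [-0.0, 0.0, -1.0]]
contact_force: [-1.0, -1.6, 0.7]
opening: 0.004
gripper_force: 0.9
```

{"fn": "send_rows", "kwargs": {"fingers": [-1, -1, -1, -1, -1, -1, -1, -1, -1, -1, -1, -1], "dp": [[7, 0, 0], [8, 0, 0], [8, 0, 0], [8, 0, 0], [8, 0, 0], [8, 0, 0], [8, 0, 0], [8, 0, 0], [8, 0, 0], [8, 0, 0], [7, 0, 0], [6, 0, 0]], "twist": [0, 0, 0, 0, 0, 0, 0, 0, 0, 0, 0, 0]}}

```text
clock: 25.12
position: [0.6012, -0.1763, 0.0342]
ee_rot: [[0.345, 0.939, 0.0], [0.939, -0.345, 0.0], [0.0, 0.0, -1.0]]
contact_force: [-1.6, -1.5, -0.8]
opening: 0.005
gripper_force: 0.8
```

```bash
python3 w.py 3 22 .14 .18 .653 -.035 s3 wrist
```

```text
25.125 [ 0.6012 -0.1763  0.0342] yaw y -20.158477642542916 q [ 0.6525  0.7371 -0.5676  1.7302  0.5132  0.8269 -0.5049] F [-1.6324 -1.5397 -0.7587] 0.0048966552245694695 0.8362805284559727
wrist 0
top 41
 circ [ 0.6535 -0.0243] 0.02596288250592878 mid [ 0.649  -0.0408  0.1524] [0.0454 0.0202 0.0248] zmed 0.15697859777475753  shift tool mm [160.7487  -3.3289   0.0189]
```

View pics/s3wrist.png

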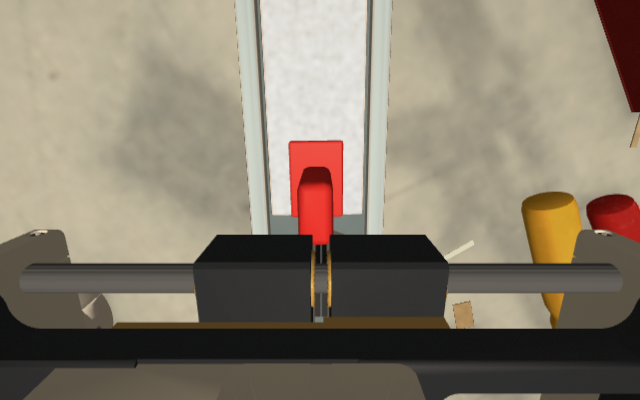

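{"fn": "send_rows", "kwargs": {"fingers": [-1, -1, -1, -1, -1, -1], "dp": [[5, 0, 0], [6, 0, 0], [6, 0, 0], [6, 0, 0], [5, 0, 0], [3, 0, 0]], "twist": [0, 0, 0, 0, 0, 0]}}

```text
clock: 25.98
position: [0.6121, -0.1472, 0.0344]
ee_rot: [[0.344, 0.939, 0.0], [0.939, -0.344, 0.0], [0.0, 0.0, -1.0]]
contact_force: [0.4, -1.7, 2.0]
opening: 0.004
gripper_force: 0.8
```

{"fn": "send_rows", "kwargs": {"fingers": [-1, -1, -1, -1], "dp": [[1.5, 0, 0], [1.5, 0, 0], [1, 0, 0], [0, 0, 0]], "twist": [0, 0, 0, 0]}}

```text
clock: 26.48
position: [0.6128, -0.1449, 0.0342]
ee_rot: [[0.345, 0.938, -0.0], [0.938, -0.345, -0.001], [-0.001, -0.0, -1.0]]
contact_force: [-1.2, -3.2, 1.8]
opening: 0.005
gripper_force: 1.9
```

{"fn": "send_rows", "kwargs": {"fingers": [-1, -1, -1, -1], "dp": [[1, 0, 0], [1, 0, 0], [1, 0, 0], [0, 0, 0]], "twist": [0, 0, 0, 0]}}

```text
clock: 26.98
position: [0.6128, -0.1449, 0.0343]
ee_rot: [[0.347, 0.938, -0.002], [0.938, -0.347, -0.004], [-0.005, -0.001, -1.0]]
contact_force: [-3.8, -7.7, 5.6]
opening: 0.008
gripper_force: 4.5
```

{"fn": "send_rows", "kwargs": {"fingers": [-1, -1, -1, -1], "dp": [[1, 0, 0], [1, 0, 0], [1, 0, 0], [0, 0, 0]], "twist": [0, 0, 0, 0]}}

```text
clock: 27.48
position: [0.6128, -0.1448, 0.0343]
ee_rot: [[0.349, 0.937, -0.004], [0.937, -0.349, -0.007], [-0.008, -0.002, -1.0]]
contact_force: [-5.8, -12.3, 6.0]
opening: 0.006
gripper_force: 6.9
```

{"fn": "send_rows", "kwargs": {"fingers": [-1, -1, -1, -1, -1, -1, -1, -1, -1, -1, -1], "dp": [[-3, 0, 0], [-4, 0, 0], [-15, 0, 0], [-30, 0, 0], [-10, 0, -20], [0, 0, -40], [0, 0, -40], [0, 0, -40], [0, 0, -30], [0, 0, 0], [0, 0, 0]], "twist": [0, 0, 0, 0, 0, 0, 0, 0, 0, 0, 0]}}

```text
clock: 28.85
position: [0.5936, -0.196, 0.2045]
ee_rot: [[0.344, 0.939, 0.0], [0.939, -0.344, 0.0], [0.0, 0.0, -1.0]]
contact_force: [-0.3, -0.9, -0.6]
opening: 0.006
gripper_force: 0.0
```

```bash
python3 - <<'E'
from h import *
np.set_printoptions(precision=4,suppress=True)
st=ctrl.get_state();im=ctrl.get_image("wrist");P=pose(im,st);C=cloud(im,P);hsv=cv2.cvtColor(im["color"],cv2.COLOR_RGB2HSV)
m=((hsv[...,0]<8)|(hsv[...,0]>172))&(hsv[...,1]>120)&(C[...,2]>.053)&(C[...,2]<.065)&(np.hypot(C[...,0]-.622,C[...,1]+.119)<.05)
q=C[m];print(len(q),cv2.minAreaRect((q[:,:2]*1000).astype(np.float32)))
s=ctrl.get_image("scene");t=ctrl.get_image("top")
a=cv2.resize(t["color"][140:260,180:420],None,fx=2.5,fy=2.5);b=im["color"][:300,:600]
c=np.vstack([a,cv2.resize(s["color"][120:240,200:440],None,fx=2.5,fy=2.5)])
cv2.imwrite("pics/end1.png",c[:,:,::-1]);save(im,"endw.png")
E
```

```text
567 ((619.5000610351562, -119.11134338378906), (29.046255111694336, 15.670090675354004), 70.13011169433594)
```

View pics/end1.png

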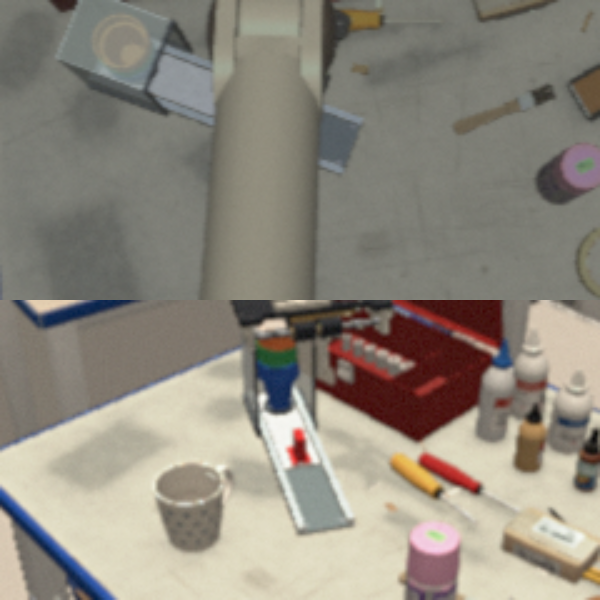

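View pics/endw.png

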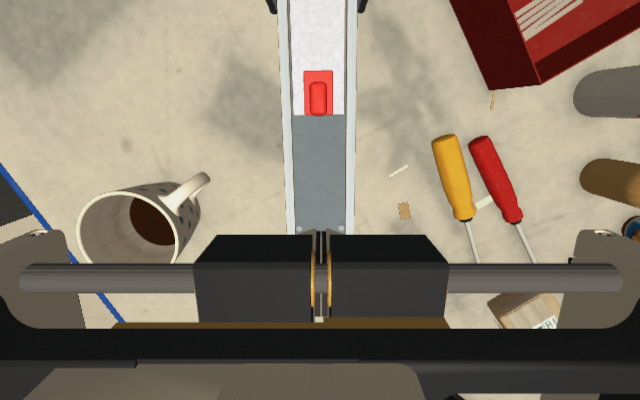

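The scene view shows the blue-green-orange stack upright under the cover at about (277,370). The wrist view shows the handle at (318,92), about 139 mm in from where it started. The mug hasn't moved and the gripper is clear.

```bash
python3 -c "
from workcell import ctrl
print(ctrl.sign_off())"
```

```text
the job is handed in; nothing more can be done
None
```

I nested the green cup and then the orange cup into the blue one, pushed the tray by its handle to the stop under the cover, and handed in the job at about 29 s; the final pictures show the stack upright and the mug untouched.

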